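# Make ready to decant brush cleaner: fetch the pail, open the safety cap

### The arm

A 7-joint arm with a two-finger parallel gripper is mounted at the origin on the work surface. World frame = base frame: x ahead of the robot, y to its left, z up, the work surface at z = 0. Lengths are in m, angles in degrees, forces in N, time in s.
With the tool pointing down it reaches from about 0.425 to 0.875 m from the base axis. Payload 4.7 kg.
Tool frame: the origin (TCP) lies on the mounting face of the last link; the fingertips stand 182 mm ahead of it and the grasp point (between the pads) lies 164 mm ahead of it; z points along the fingers, x is the direction in which the jaws open and shut, and the axes are right-handed (so a half turn about z gives the same grasp; the last joint's range is limited). The gripper opens to 87 mm and grips with 3 to 60 N. Pads are 19 mm wide; open, the fingers measure 117 mm over their backs; the gripper's body (75 mm by 190 mm) begins 51 mm behind the grasp point.
Start: joints at [-74.02, 18.392, -4.016, 83.108, 1.295, 78.541, -3.26], TCP at [0.17, 0.627, 0.405] pointing down, gripper open.
Joint ranges: [-163.93, 163.93], [-17.29, 119.83], [-79.2, 71.16], [3.27, 140.29], [-89.18, 269.18], [5.43, 117.66], [-154.24, 154.24]. Speed limits (degrees/s): [147.25, 147.25, 180, 180, 180, 180, 180].

### API

Orientations are given as [roll, pitch, yaw] about the fixed x, y, z axes, in that order (R = Rz(yaw) Ry(pitch) Rx(roll)).
In Python, from cell import status, cams, env, outline_of, landmark_of gives the robot as it stands. The module is installed in compiled form; this text tells all that it offers.
- The arm moves only by the tool jog_arm, never from a script. Its argument "rows" is a list of rows, each a list of 7 numbers: the closure, from 0 (fully open) to 1 (shut), then the shift along the tool's x, y, z in m, then the turn, a rotation vector about the tool's x, y, z in degrees. A call has 1 to 12 rows; each row shifts and turns the commanded pose from where the row before left it, along the tool's axes as they then stand; what a row does not reach is not made up. A row lasts 1/12 s, in which the tool goes at most 41.7 mm and 7.16 degrees, less where a joint would pass 70% of its speed; a pose out of reach is approached as far as the arm can. A call with a gripper value outside its range is refused whole. The fingers move at their own pace and stop on an object; "grip_force" is the grip in N (left out, the last holds). Time passes only in rows, so rows that do not move let the fingers close. It gives the time, the measured TCP pose, the force and the opening at its end, in the units of the state.
- status.get_obs(): the state, without advancing time (a new reading comes with each control period).
- cams.read_camera(name): name is "scene" or "top" or "wrist"; returns (picture, depth): 480x640x3 uint8, red, green, blue; 480x640 float32, m along the optical axis (not along the pixel's ray), 0 where there is no reading.
- cams.camera_params(name): a dict with "vfov" (degrees; the focal length in pixels is half the picture's height over the tangent of half this angle, whatever the lens; pixels are square), "cx", "cy" (the principal point, pixels), "eye" and "attitude" of the camera in the world. Camera axes: x right, y up, looking along -z (the intrinsics and any distortion apply to the point x, -y, -z); pixel columns grow to the right and rows downward; lengths in m; the calibration is good to about 2 mm. A picture is of the moment at which its call begins: read the wrist's pose just before it. camera_params takes no time and is no camera call; for the wrist camera it gives the pose at the moment of the call.
- env.sign_off(): hands the job in, once; it reports no verdict.
Trained networks look in the newest picture that a camera, given by its name, has taken for a name from the list of things; names that differ only in an ending like _2 or _b are one class to them, and where a whole thing is asked for, a point or a joint stands for the part that bears it (a point fixed in the world has none). Each returns a list of dicts, best first, with "conf" (0 to 1); they miss things now and then, are a little off and sometimes report something else, mostly with a low value. They report only what shows in the picture. A call takes as long as a camera call. They do not tell look-alikes from the thing itself.
- outline_of(camera, name): "pixels" (480x640 bool, what is visible of it) and "box" ([left, top, right, bottom] in pixels, round what is visible of it).
- landmark_of(camera, name): "position" ([row, column] in pixels: a listed point, or the origin of a listed thing).
The state is a dict: "time_s": time; "qpos": joint angles; "joint_velocities": joint speeds; "effort": joint torques, N m; "tool_pos": TCP position; "tool_rot": TCP orientation; "force": force on the tool from outside, world axes, zero at the start; "wrist_torque": the same for the moment, N m; "grip_width": finger opening in m.
Only numpy, scipy, OpenCV 4.12 (cv2) and the standard library are available. Lean on these libraries where they do the work, as an engineer would, in place of code of your own. Each camera call takes 0.05 s, during which the arm holds its last target. There are 200 camera calls.

### The job

Get the brush cleaner ready to pour: lift the little steel pail up off its double hook and stand it upright on the floor of the spill tray, in the free half beside the bottle, setting it down rather than dropping it, and let go of it. Then press the bottle's red push-and-turn cap down, twist it anticlockwise about a sixth of a turn until it comes free, and lift it off. Leave the bottle standing in its holder, do not disturb the other things on the bench, and finish still holding the cap level, a good few centimetres clear above the bottle's mouth and over it.

Things in the scene. Friction and masses are not known exactly. Their poses are not given: they have to be found in the camera images.
- pail_grip (a point): centre of the round black grip bar (10 mm diameter, 90 mm long along this point's y) on top of the stiff, non-folding wire bail of a small steel pail (0.15 to 0.29 kg). The pail hangs by it on two prongs, 30 mm to either side of this point (54 mm free between): pinch it there from above, a finger before and behind the bar. z is the pail's axis, up; the pail's underside is 140 mm below
- pail_centre (a point): the pail's axis half-way up, 72.5 mm above its underside and 67.5 mm below the bar's axis; axes as pail_grip. Pail: rim 91 mm diameter, 72 mm above the underside; underside 72 mm diameter; bail 107 mm wide along y, 145 mm high over all
- rack: fixed hanging rack: plywood foot 170 x 260 x 18 mm, two dowel uprights, wooden crossbar (270 mm long, top at z = 240 mm, centred 60 mm to +x); origin at the table under the foot's centre. Its -x side is the open front; the bar hangs about 10 mm to -x of the origin, along the rack's y
- hook_tip (a point): midway between the two upturned tips of the rack's double hook, 40 mm to the rack's -x, 239 mm above the table (tips' tops 242 mm). The 6 mm prongs run level (axis at 225 mm) from the crossbar to 28 mm to -x, then turn up: lift the bar 20 mm or more, then draw it out along the rack's -x by 60 mm or more
- tray: fixed aluminium spill tray 230 (x) x 350 (y) mm, rim 14 mm high, 4 mm thick, floor 4 mm above the table; origin at the table under its centre. Plywood bottle holder in its +y half (112 x 85 mm outside, top at 40 mm, centred at y = +95 mm) keeps the bottle from turning; the -y half is free for the pail
- tray_spot (a point): centre of the tray's free half, on the tray floor, at y = -60 mm in the tray's frame, axes as the tray; the pail's axis may stand up to 35 mm from here in any direction, clear of rim and holder
- bottle_mouth (a point): centre of the mouth of the white oblong cleaner bottle with blue label (92 x 64 mm, 0.45 to 0.85 kg), 156 mm above its underside, which stands on the tray floor; z up its axis. Three ears on the neck hold the cap's inner lugs. The bottle stands loose in its holder: pulling on a locked cap lifts it out. Its shoulder starts 12 mm below the closed cap's lower edge
- cap_centre (a point): centre, half-way up, of the red ribbed cap: 47 mm diameter, 28 mm high, 30 g; 5 mm below the mouth when closed; z up. Push down about 6 mm to unlock and keep it down while turning anticlockwise from above (arrow on top); after 40 deg it need not be pressed; free to lift from 45 to 82 deg of turn (hard stop at 84; do not force it while lifting): turn about 60 to 65 deg, lift straight up
- seal (a joint): how far the cap is pressed against its springy rubber sealing ring, m: 0 closed and locked, 0.006 at the stop (lugs pass the locking teeth from about 0.004), -0.001 with the cap off. Pressing takes 6 N at first and 12 N at the stop
- wax_tin: bystander: brass-coloured tin, 42 mm diameter, 26 mm high, standing in the tray in front of the bottle holder; origin under its centre
- glue: bystander: yellow glue bottle, 44 mm diameter, 115 mm high, standing on the rack's foot behind the pail; origin under its centre
- sanding_block: bystander: cork block 45 x 70 x 30 mm on the rack's foot; origin under its centre
- brush_jar: bystander: glass jar 64 mm diameter, 85 mm high, with brushes to 170 mm high; origin under its centre
- try_square: bystander: try square, dark stock 28 x 100 x 16 mm, steel blade 130 mm along its +x; origin under the stock's centre
- stapler: bystander: red stapler 150 x 30 x 43 mm; origin under its centre
- offcut: bystander: pale wood offcut 60 x 90 x 22 mm; origin under its centre
Things that resemble listed ones, but are neither listed nor needed, are in the scene too. What is shaped like the part that bears bottle_mouth but pink is not meant. Leave any green look-alike of the part that bears pail_grip alone.

How it is judged (in metres and radians):
On the way, in this order (a step that is already met when the one before it is completed fails the run):
1. the pail stands upright on the tray floor in the free half, let go (z of pail_centre in the frame of tray between 0.07 and 0.082 m and angle between pail_centre's own z axis and vertical below 0.1 rad and x of pail_centre in the frame of tray between -0.08 and 0.08 m and y of pail_centre in the frame of tray between -0.14 and 0.02 m and linear speed of pail below 0.03 m/s and contact force between the fingers and pail below 0.1 N), for 0.2 s.
2. the cap is pressed down (value of joint seal above 0.003 m), for 0.05 s.
3. the cap is off the neck, held by the fingers (z of cap_centre in the frame of bottle_mouth above 0.015 m and contact force between the fingers and cap above 0.5 N), for 0.1 s.
At the end, for the whole second after the job is handed in: Fingers hold the cap still, within 20 deg of level, centre 35 mm or more above the mouth, within 35 mm of its axis, clear of the bottle; bottle within 8 mm of its start, upright; pail upright on the tray floor in the free half; bystanders within 30 mm of their starts (z of cap_centre in the frame of bottle_mouth above 0.035 m and horizontal distance between cap_centre and bottle_mouth below 0.035 m and angle between cap_centre's own z axis and vertical below 0.35 rad and contact force between the fingers and cap above 0.5 N and contact force between cap and bottle below 0.1 N and linear speed of each of cap, pail below 0.03 m/s and z of pail_centre in the frame of tray between 0.07 and 0.082 m and angle between each of pail_centre, bottle_mouth's own z axis and vertical below 0.1 rad and x of pail_centre in the frame of tray between -0.08 and 0.08 m and y of pail_centre in the frame of tray between -0.14 and 0.02 m and distance of bottle_mouth from where it was at the start of the episode below 0.008 m and distance of each of wax_tin, glue, sanding_block, brush_jar, try_square, stapler, offcut from where it was at the start of the episode below 0.03 m); the arm keeps its last pose, push and grip.
It fails at once if the bottle is pulled up or tipped in its holder (distance of bottle_mouth from where it was at the start of the episode above 0.02 m or angle between bottle_mouth's own z axis and vertical above 0.2 rad).
It fails at once if the pail is dropped (linear speed of pail above 0.6 m/s and contact force between the fingers and pail below 0.1 N).
It fails at once if a bystander is pushed away or knocked over (distance of any of wax_tin, glue, sanding_block, brush_jar, try_square, stapler, offcut from where it was at the start of the episode above 0.03 m or angle between any of wax_tin, glue, sanding_block, brush_jar, try_square, stapler, offcut's own z axis and vertical above 0.5 rad).
It also fails if it takes over 54 s, if anything falls off the work surface, if the arm or the gripper's body presses on something with over 40 N, if the wrist force passes 120 N, or if a joint passes its speed limit or range.

## Working session

There is one attempt and no reset: what is moved stays moved. The work goes in short steps, Python scripts to look and compute and a tool call to move; the robot and the scene stay as the last step left them, time stands still between calls to the robot, and variables do not carry over. Pictures are saved under pics/ and viewed, about 8 in all and at most 12, crops included, and the job is handed in when it is done.

Besides the shell and the picture viewer there is one more tool, called after "Call:" by a JSON object that holds its "name" and its "arguments". jog_arm: Moves the arm, as the interface text tells. Its arguments: {"type":"object","properties":{"rows":{"type":"array"},"grip_force":{"type":"number"}},"required":["rows"]}

```bash
mkdir -p pics
cat > h.py <<'E'
import numpy as np, cv2
from scipy.spatial.transform import Rotation as R
from cell import status, cams, env, outline_of, landmark_of
def snap(cam,fn=None):
    p=cams.camera_params(cam); im,d=cams.read_camera(cam)
    if fn: cv2.imwrite('pics/'+fn,im[:,:,::-1])
    return p,im,d
def rot(p):
    a=np.array(p['attitude'],float)
    return a if a.shape==(3,3) else (R.from_euler('xyz',a,degrees=True).as_matrix())
def ray(p,rc):
    f=240/np.tan(np.radians(p['vfov'])/2)
    v=np.array([(rc[1]-p['cx'])/f,-(rc[0]-p['cy'])/f,-1.])
    return np.array(p['eye']),rot(p)@v
def at(p,rc,depth): e,v=ray(p,rc); return e+v*depth
def atz(p,rc,z): e,v=ray(p,rc); return e+v*(z-e[2])/v[2]
def cloud(p,d,mask=None):
    r,c=np.nonzero((d>0)&(mask if mask is not None else True))
    f=240/np.tan(np.radians(p['vfov'])/2)
    v=np.stack([(c-p['cx'])/f,-(r-p['cy'])/f,-np.ones(len(r))],1)*d[r,c][:,None]
    return np.array(p['eye'])+v@rot(p).T
E
python3 - <<'E'
from h import *
np.set_printoptions(precision=4,suppress=True)
print(status.get_obs())
for cam in ['scene','top']:
    p,im,d=snap(cam,cam+'1.png'); print(cam,p)
    for n in ['pail_grip','pail_centre','rack','hook_tip','tray','tray_spot','bottle_mouth','cap_centre','wax_tin','glue','brush_jar']:
        for o in landmark_of(cam,n)[:3]:
            r,c=o['position']; dd=d[int(np.clip(r,0,479)),int(np.clip(c,0,639))]
            print(n,round(o['conf'],2),np.round([r,c],1),at(p,(r,c),dd))
E
```

```text
{'time_s': 0.0, 'qpos': array([-74.0193,  18.4392,  -4.0146,  83.1751,   1.2949,  78.54  ,
        -3.2623]), 'joint_velocities': array([ 0.0028,  0.0413,  0.0161,  0.0885,  0.0059,  0.0338, -0.0496]), 'effort': array([ -0.    , -49.1292,  -0.4037, -31.253 ,  -0.0638,   0.0437,
         0.0002]), 'tool_pos': array([0.1701, 0.6271, 0.4037]), 'tool_rot': array([179.9941,   0.1091,  74.8257]), 'force': array([ 0.697 , -0.1101, -0.3994]), 'wrist_torque': array([0.0363, 0.0539, 0.0211]), 'grip_width': 0.08698721768423204}
scene {'vfov': 51.03945192550411, 'cx': 322.1818360292325, 'cy': 248.89290989959636, 'eye': array([1.1978, 0.8954, 0.9221]), 'attitude': array([ 54.5778,  -0.0584, 141.665 ])}
pail_grip 0.93 [185.1 273.4] [ 0.5116 -0.1971  0.2345]
pail_grip 0.73 [185.  232.7] [ 0.608  -0.2602  0.2402]
pail_centre 0.8 [203.5 270.3] [ 0.574  -0.1193  0.2317]
pail_centre 0.72 [204.8 230.6] [ 0.6049 -0.2946  0.1581]
pail_centre 0.26 [251.  274.7] [ 0.5594 -0.1365  0.0569]
rack 0.75 [249.5 274.7] [ 0.562  -0.1317  0.0662]
hook_tip 0.71 [180.3 278. ] [ 0.2407 -0.5926 -0.0007]
tray 0.81 [322.  
[... 922 characters left out ...]
0.5186 -0.1864  0.0925]
rack 0.43 [322.2 255.7] [0.3177 0.2358 0.0496]
hook_tip 0.74 [262.4 429.5] [ 0.4797 -0.2303  0.1542]
hook_tip 0.59 [255.1 284.1] [0.5072 0.1608 0.0086]
tray 0.71 [254.2 264.8] [0.5103 0.218  0.004 ]
tray_spot 0.84 [255.5 285.4] [0.5062 0.1574 0.0043]
bottle_mouth 0.84 [340.4 141.6] [0.2834 0.5108 0.1599]
bottle_mouth 0.79 [170.3 238.5] [0.7248 0.2654 0.1565]
bottle_mouth 0.72 [254.1 223.1] [0.5035 0.3004 0.1699]
cap_centre 0.82 [257. 221.] [0.496  0.3053 0.1717]
cap_centre 0.37 [259.6 428.5] [ 0.4879 -0.2339  0.1255]
wax_tin 0.5 [286.9 225.9] [0.416  0.3255 0.0297]
glue 0.57 [241.8 385.2] [ 0.5355 -0.1203  0.1287]
brush_jar 0.94 [166.8 352.4] [ 0.7646 -0.0404  0.0169]
```

View pics/top1.png

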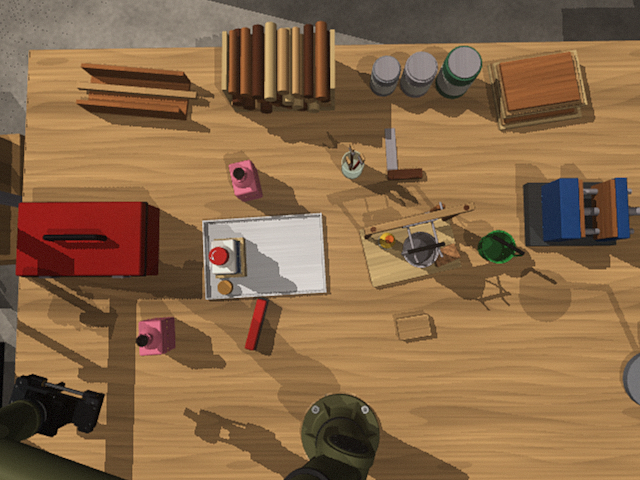

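View pics/scene1.png

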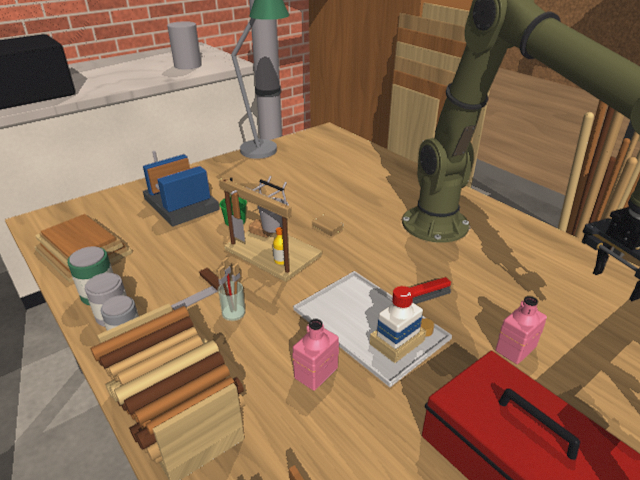

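Top view: the steel pail hangs on the rack at about (420,249). The green decoy is at (500,247), the tray at (265,255), the red cap at (219,256), and the pink decoys at (245,178) and (157,335). Next I'll refine the geometry from depth.

Run:
```python
from h import *
np.set_printoptions(precision=4,suppress=True)
def fit(P,n):
    c=P.mean(0); u,s,v=np.linalg.svd(P[:,:2]-c[:2],full_matrices=False); a=np.degrees(np.arctan2(v[0][1],v[0][0]))%180
    t=(P[:,:2]-c[:2])@v[0]; w=(P[:,:2]-c[:2])@v[1]
    print(n,len(P),'mean',c,'med',np.median(P,0),'ang',round(a,2),'len',np.ptp(t),np.ptp(w),'mid',c[:2]+v[0]*(t.max()+t.min())/2)
for cam in ['top','scene']:
    p,im,d=snap(cam); hsv=cv2.cvtColor(im,cv2.COLOR_RGB2HSV).astype(int)
    ok=np.ones(d.shape,bool); P=np.zeros(d.shape+(3,)); 
    m=d>0; P[m]=cloud(p,d)
    x,y,z=P[...,0],P[...,1],P[...,2]
    near=(x>.4)&(x<.68)&(y>-.38)&(y<-.02)
    wood=near&(z>.225)&(z<.25)&(hsv[...,1]>90)&(hsv[...,2]>60)
    fit(P[wood],cam+' crossbar')
    dark=near&(z>.215)&(z<.26)&(hsv[...,2]<45)&(x<.56)
    if dark.sum()>5: fit(P[dark],cam+' bar'); print('   zmax',np.percentile(P[dark][:,2],[5,50,95]))
    red=(x>.4)&(x<.6)&(y>.2)&(y<.4)&(hsv[...,1]>170)&((hsv[...,0]<8)|(hsv[...,0]>172))&(z>.1)
    fit(P[red],cam+' cap all'); top=red&(z>.162); 
    if top.sum()>5: fit(P[top],cam+' captop')
    tr=(abs(z-.004)<.004)&(x>.35)&(x<.67)&(y>.0)&(y<.42)&(hsv[...,1]<45)
    fit(P[tr],cam+' tray'); q=cv2.minAreaRect(P[tr][:,:2].astype(np.float32)); print(q)
    rm=(abs(z-.014)<.004)&(x>.35)&(x<.67)&(y>.0)&(y<.42)&(hsv[...,1]<45)
    print('rim',cv2.minAreaRect(P[rm][:,:2].astype(np.float32)))
    if cam=='top':
        cv2.imwrite('pics/c.png',cv2.resize(im[190:300,180:540,::-1],None,fx=2.2,fy=2.2,interpolation=cv2.INTER_CUBIC))
```

```text
top crossbar 882 mean [ 0.5825 -0.1902  0.24  ] med [ 0.5822 -0.192   0.2405] ang 102.93 len 0.27009577930670836 0.10043002975875666 mid [ 0.5823 -0.1894]
top bar 134 mean [ 0.5132 -0.2042  0.2378] med [ 0.5122 -0.2055  0.2378] ang 97.96 len 0.1709283857344333 0.059211463073168734 mid [ 0.5076 -0.1635]
   zmax [0.234  0.2378 0.2414]
top cap all 237 mean [0.4996 0.3112 0.1689] med [0.499  0.3106 0.1703] ang 54.89 len 0.04688062799648366 0.04321191392963586 mid [0.5012 0.3136]
top captop 218 mean [0.4993 0.3124 0.1704] med [0.4988 0.3117 0.1706] ang 33.07 len 0.04618011746873475 0.043283022626872114 mid [0.5002 0.313 ]
top tray 5859 mean [0.5072 0.1974 0.0047] med [0.5081 0.1903 0.0049] ang 90.24 len 0.3594489634558132 0.251054013008264 mid [0.5071 0.2193]
((0.5010862350463867, 0.21984660625457764), (0.243462473154068, 0.3496882915496826), 3.2402851581573486)
rim ((0.48831847310066223, 0.22023625671863556), (0.26228493452072144, 0.35007980465888977), 3.2744760513305664)
scene crossbar 607 mean [ 0.5829 -0.1821  0.2356] med [ 0.5849 -0.183   0.2373] ang 102.72 len 0.2746098870113483 0.1
[... 177 characters left out ...]
516  -0.2065]
   zmax [0.2291 0.2334 0.2365]
scene cap all 347 mean [0.5065 0.3197 0.1624] med [0.5088 0.3198 0.1671] ang 24.85 len 0.04684040976039725 0.0463126341051166 mid [0.5004 0.3169]
scene captop 220 mean [0.5024 0.3163 0.1683] med [0.5031 0.3155 0.1688] ang 20.46 len 0.04664355225275669 0.046386404232971655 mid [0.5006 0.3156]
scene tray 5272 mean [0.5198 0.207  0.0041] med [0.5311 0.187  0.0041] ang 83.12 len 0.38632339457472087 0.29804102111001796 mid [0.521  0.2168]
((0.4866311252117157, 0.2182958424091339), (0.2692098319530487, 0.35324400663375854), 3.168255567550659)
rim ((0.48730915784835815, 0.21855980157852173), (0.26924392580986023, 0.35518911480903625), 2.8736228942871094)
```

View pics/c.png

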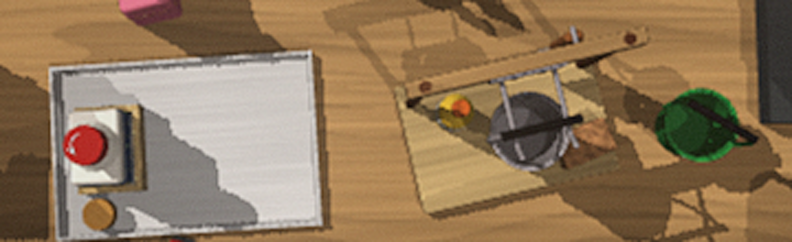

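```bash
cat >> h.py <<'E'
import json
from scipy.spatial.transform import Slerp
def plan(pos,yaw,n,clos,ramp=True,start=None):
    o=status.get_obs(); p0=np.array(start[:3]) if start is not None else o['tool_pos']
    R0=R.from_euler('xyz',o['tool_rot'] if start is None else [180,0,start[3]],degrees=True); R1=R.from_euler('xyz',[180,0,yaw],degrees=True)
    s=np.linspace(0,1,n+1); 
    if ramp: s=.6*s+.4*(3*s**2-2*s**3)
    Rs=Slerp([0,1],R.concatenate([R0,R1]))(s); P=p0+s[:,None]*(np.array(pos)-p0); rows=[]
    for i in range(n):
        dp=Rs[i].inv().apply(P[i+1]-P[i]); rv=(Rs[i].inv()*Rs[i+1]).as_rotvec(degrees=True)
        rows.append([clos]+[round(float(v),4) for v in dp]+[round(float(v),2) for v in rv])
    print(json.dumps(rows),'max step',max(np.linalg.norm(np.diff(P,axis=0),axis=1)))
E
python3 - <<'E'
from h import *
plan([.50,.30,.47],44,12,.55,start=[.17,.627,.405,74.83])
plan([.514,-.206,.47],13,12,.55,ramp=False,start=[.50,.30,.47,44])
E
```

```text
[[0.55, -0.0133, 0.0234, -0.0038, -0.0, -0.0, 1.78], [0.55, -0.0155, 0.0295, -0.0047, 0.0, -0.0, 2.21], [0.55, -0.0166, 0.0347, -0.0054, 0.0, -0.0, 2.55], [0.55, -0.0166, 0.039, -0.0059, 0.0, -0.0, 2.81], [0.55, -0.0155, 0.0422, -0.0063, 0.0, -0.0, 2.98], [0.55, -0.0137, 0.0442, -0.0065, 0.0, -0.0, 3.07], [0.55, -0.0113, 0.0448, -0.0065, 0.0, -0.0, 3.07], [0.55, -0.0086, 0.0441, -0.0063, 0.0, -0.0, 2.98], [0.55, -0.006, 0.0419, -0.0059, -0.0, -0.0, 2.81], [0.55, -0.0035, 0.0383, -0.0054, 0.0, -0.0, 2.55], [0.55, -0.0016, 0.0333, -0.0047, -0.0, -0.0, 2.21], [0.55, -0.0002, 0.0269, -0.0038, 0.0, -0.0, 1.78]] max step 0.046692738138160446
[[0.55, -0.0285, 0.0311, 0.0, -0.0, -0.0, 2.58], [0.55, -0.027, 0.0324, 0.0, 0.0, -0.0, 2.58], [0.55, -0.0255, 0.0336, 0.0, 0.0, -0.0, 2.58], [0.55, -0.024, 0.0347, 0.0, -0.0, -0.0, 2.58], [0.55, -0.0224, 0.0357, 0.0, -0.0, -0.0, 2.58], [0.55, -0.0208, 0.0367, 0.0, 0.0, -0.0, 2.58], [0.55, -0.0191, 0.0376, 0.0, 0.0, -0.0, 2.58], [0.55, -0.0174, 0.0384, 0.0, -0.0, -0.0, 2.58], [0.55, -0.0156, 0.0392, 0.0, 0.0, -0.0, 2.58], [0.55, -0.0138, 0.0398, 0.0, -0.0, -0.0, 2.58], [0.55, -0.012, 0.0404, 0.0, -0.0, -0.0, 2.58], [0.55, -0.0102, 0.0409, 0.0, 0.0, -0.0, 2.58]] max step 0.042182803236495446
```

Call:
{"name": "jog_arm", "arguments": {"rows": [[0.55,-0.013,0.023,-0.004,0,0,1.8],[0.55,-0.0155,0.0295,-0.005,0,0,2.2],[0.55,-0.0166,0.0347,-0.0054,0,0,2.5],[0.55,-0.0155,0.036,-0.006,0,0,2.8],[0.55,-0.0145,0.038,-0.006,0,0,3],[0.55,-0.0125,0.039,-0.006,0,0,3.1],[0.55,-0.0105,0.0395,-0.006,0,0,3.1],[0.55,-0.008,0.04,-0.006,0,0,3],[0.55,-0.006,0.04,-0.006,0,0,2.8],[0.55,-0.0045,0.0395,-0.0055,0,0,2.5],[0.55,-0.004,0.039,-0.005,0,0,2.2],[0.55,-0.004,0.038,-0.004,0,0,1.8]]}}

```text
time_s: 2.3
tool_pos: [0.4907, 0.2971, 0.4704]
tool_rot: [180.0, -0.1, 43.9]
force: [0.4, 0.1, 0.0]
grip_width: 0.0395
```

Call:
{"name": "jog_arm", "arguments": {"rows": [[0.55,-0.027,0.03,0,0,0,2.6],[0.55,-0.026,0.0315,0,0,0,2.6],[0.55,-0.025,0.033,0,0,0,2.6],[0.55,-0.023,0.034,0,0,0,2.6],[0.55,-0.022,0.035,0,0,0,2.6],[0.55,-0.02,0.036,0,0,0,2.6],[0.55,-0.018,0.037,0,0,0,2.6],[0.55,-0.017,0.0375,0,0,0,2.6],[0.55,-0.015,0.038,0,0,0,2.6],[0.55,-0.0135,0.039,0,0,0,2.6],[0.55,-0.012,0.0395,0,0,0,2.6],[0.55,-0.01,0.04,0,0,0,2.6]]}}

```text
time_s: 3.3
tool_pos: [0.5039, -0.1961, 0.4702]
tool_rot: [-180.0, -0.1, 12.7]
force: [0.6, 0.9, 0.1]
grip_width: 0.039
```

Run:
```python
from h import *
np.set_printoptions(precision=4,suppress=True)
o=status.get_obs(); print(o['time_s'],o['tool_pos'],o['tool_rot'],o['grip_width'],o['qpos'])
p,im,d=snap('wrist','w1.png')
for x in landmark_of('wrist','pail_grip'): 
    r,c=x['position']; print(x['conf'],r,c,atz(p,(r,c),.233), d[int(r),int(c)])
for x in landmark_of('wrist','hook_tip'): 
    r,c=x['position']; print('tip',x['conf'],r,c,atz(p,(r,c),.239))
P=np.zeros(d.shape+(3,)); P[d>0]=cloud(p,d); v=im.max(2)
m=(P[...,2]>.22)&(P[...,2]<.25)&(v<50)&(P[...,0]<.56)
Q=P[m]; print(len(Q))
if len(Q): print(Q.mean(0),Q.min(0),Q.max(0),cv2.minAreaRect(Q[:,:2].astype(np.float32)))
plan([.514,-.206,.47],13,3,.55,ramp=False)
```

```text
3.3 [ 0.5039 -0.1961  0.4702] [-179.9873   -0.0943   12.7172] 0.03902082944266734 [-21.6107   3.3763  42.2664  94.2476  -2.3491  83.1863  33.5994]
0.76 283.3 327.3 [ 0.5103 -0.209   0.233 ] 0.23404118
tip 0.93 288.2 284.1 [ 0.4854 -0.215   0.239 ]
2111
[ 0.5105 -0.2007  0.2363] [ 0.4974 -0.2475  0.2287] [ 0.5249 -0.1621  0.2391] ((0.5115975737571716, -0.20465914905071259), (0.009688288904726505, 0.08590542525053024), 12.848346710205078)
[[0.55, 0.0029, 0.0033, 0.0, 0.03, -0.0, -0.21], [0.55, 0.0029, 0.0033, 0.0, 0.03, -0.0, -0.21], [0.55, 0.0029, 0.0034, 0.0, 0.03, -0.0, -0.21]] max step 0.004427046083458993
```

View pics/w1.png

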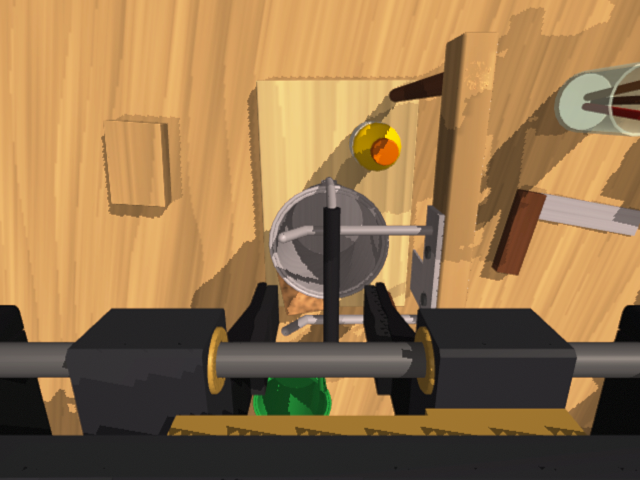

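The bar is at column 331 between the prongs (rows 230 and 322). The estimates agree on about (0.512, -0.207).

Run:
```python
from h import *
plan([.512,-.207,.47],13,1,.55,ramp=False)
```

```text
[[0.55, 0.0066, 0.0106, 0.0, 0.08, -0.0, -0.63]] max step 0.012431171148956227
```

Call:
{"name": "jog_arm", "arguments": {"rows": [[0.55,0.003,0.005,0,0,0,-0.2],[0.55,0.0036,0.0056,0,0,0,-0.2],[0.55,0,0,0,0,0,0],[0.55,0,0,0,0,0,0],[0.55,0,0,0,0,0,0]]}}

```text
time_s: 3.87
tool_pos: [0.5137, -0.2019, 0.4695]
tool_rot: [-180.0, 0.0, 13.3]
force: [0.3, 0.1, -0.3]
grip_width: 0.0389
```

Run:
```python
from h import *
np.set_printoptions(precision=4,suppress=True)
o=status.get_obs(); print(o['time_s'],o['tool_pos'],o['tool_rot'],o['grip_width'],o['qpos'])
plan([.512,-.207,.396],13,4,.55,ramp=False)
```

```text
3.8667 [ 0.5137 -0.2019  0.4695] [-179.9825    0.0223   13.332 ] 0.03892513492695241 [-20.8022   5.3134  42.7033  92.8193  -3.6269  83.3126  35.5348]
[[0.55, -0.0007, 0.0012, 0.0184, -0.0, 0.01, 0.08], [0.55, -0.0007, 0.0012, 0.0184, -0.0, 0.01, 0.08], [0.55, -0.0007, 0.0012, 0.0184, -0.0, 0.01, 0.08], [0.55, -0.0007, 0.0012, 0.0184, -0.0, 0.01, 0.08]] max step 0.01841497217394807
```

Call:
{"name": "jog_arm", "arguments": {"rows": [[0.55,-0.0006,0.0012,0.018,0,0,0.1],[0.55,-0.0006,0.0012,0.0185,0,0,0.1],[0.55,-0.0006,0.0012,0.0185,0,0,0.1],[0.55,-0.0006,0.0012,0.0185,0,0,0],[0.55,0,0,0,0,0,0],[0.55,0,0,0,0,0,0],[1,0,0,0,0,0,0],[1,0,0,0,0,0,0],[1,0,0,0,0,0,0],[1,0,0,0,0,0,0],[1,0,0,0,0,0,0],[1,0,0,0,0,0,0]], "grip_force": 30}}

```text
time_s: 4.87
tool_pos: [0.5122, -0.2081, 0.3966]
tool_rot: [180.0, -0.1, 12.9]
force: [0.1, -0.7, 1.5]
grip_width: 0.009
```

Gripped (width about 10 mm). Now lift 30 mm, then draw the bar out.

Call:
{"name": "jog_arm", "arguments": {"rows": [[1,0,0,-0.003,0,0,0],[1,0,0,-0.005,0,0,0],[1,0,0,-0.006,0,0,0],[1,0,0,-0.006,0,0,0],[1,0,0,-0.005,0,0,0],[1,0,0,-0.005,0,0,0],[1,0,0,-0.003,0,0,0],[1,-0.002,0,0,0,0,0],[1,-0.004,0,0,0,0,0],[1,-0.006,0,0,0,0,0],[1,-0.008,0,0,0,0,0],[1,-0.008,0,0,0,0,0]]}}

```text
time_s: 5.87
tool_pos: [0.4837, -0.2147, 0.4288]
tool_rot: [-180.0, 0.0, 12.9]
force: [0.3, 1.4, -2.4]
grip_width: 0.0091
```

Call:
{"name": "jog_arm", "arguments": {"rows": [[1,-0.008,0,0,0,0,0],[1,-0.008,0,0,0,0,0],[1,-0.008,0,0,0,0,0],[1,-0.008,0,0,0,0,0],[1,-0.007,0,-0.002,0,0,0],[1,-0.005,0,-0.006,0,0,0],[1,-0.003,0,-0.009,0,0,0],[1,0,0,-0.009,0,0,0],[1,0,0,-0.007,0,0,0],[1,0,0,-0.004,0,0,0],[1,0,0,0,0,0,0],[1,0,0,0,0,0,0]]}}

```text
time_s: 6.87
tool_pos: [0.4393, -0.2247, 0.4663]
tool_rot: [180.0, -0.0, 13.0]
force: [-0.4, 0.4, -2.7]
grip_width: 0.0087
```

Run:
```python
from h import *
np.set_printoptions(precision=4,suppress=True)
o=status.get_obs(); print(o['time_s'],o['tool_pos'],o['tool_rot'],o['force'],o['wrist_torque'],o['grip_width'])
p,im,d=snap('scene'); cv2.imwrite('pics/s2.png',cv2.resize(im[130:400,180:480,::-1],None,fx=2,fy=2))
plan([.455,-.03,.47],13,12,1)
plan([.507,.157,.47],13,12,1,start=[.455,-.03,.47,13])
```

```text
6.8667 [ 0.4393 -0.2247  0.4663] [179.9789  -0.013   12.9518] [-0.4072  0.3581 -2.704 ] [-0.0726  0.0709 -0.0339] 0.008703871531283656
[[1, 0.0034, -0.0108, -0.0002, -0.0, 0.0, -0.0], [1, 0.0042, -0.0134, -0.0003, -0.0, 0.0, -0.0], [1, 0.0049, -0.0154, -0.0003, -0.0, 0.0, -0.0], [1, 0.0054, -0.017, -0.0004, -0.0, 0.0, -0.0], [1, 0.0057, -0.018, -0.0004, -0.0, 0.0, -0.01], [1, 0.0059, -0.0185, -0.0004, -0.0, 0.0, -0.01], [1, 0.0059, -0.0185, -0.0004, -0.0, 0.0, -0.01], [1, 0.0057, -0.018, -0.0004, -0.0, 0.0, -0.01], [1, 0.0054, -0.017, -0.0004, -0.0, 0.0, -0.0], [1, 0.0049, -0.0154, -0.0003, -0.0, 0.0, -0.0], [1, 0.0042, -0.0134, -0.0003, -0.0, 0.0, -0.0], [1, 0.0034, -0.0108, -0.0002, -0.0, 0.0, -0.0]] max step 0.019444368924560706
[[1, 0.0054, -0.0099, -0.0, 0.0, 0.0, 0.0], [1, 0.0067, -0.0122, -0.0, 0.0, 0.0, 0.0], [1, 0.0077, -0.0141, -0.0, 0.0, 0.0, 0.0], [1, 0.0085, -0.0156, -0.0, 0.0, 0.0, 0.0], [1, 0.009, -0.0165, -0.0, 0.0, 0.0, 0.0], [1, 0.0092, -0.017, -0.0, 0.0, 0.0, 0.0], [1, 0.0092, -0.017, -0.0, 0.0, 0.0, 0.0], [1, 0.009, -0.0165, -0.0, 0.0, 0.0, 0.0], [1, 0.0085, -0.0156, -0.0, 0.0, 0.0, 0.0], [1, 0.0077, -0.0141, -0.0, 0.0, 0.0, 0.0], [1, 0.0067, -0.0122, -0.0, 0.0, 0.0, 0.0], [1, 0.0054, -0.0099, -0.0, 0.0, 0.0, 0.0]] max step 0.019319674787392355
```

View pics/s2.png

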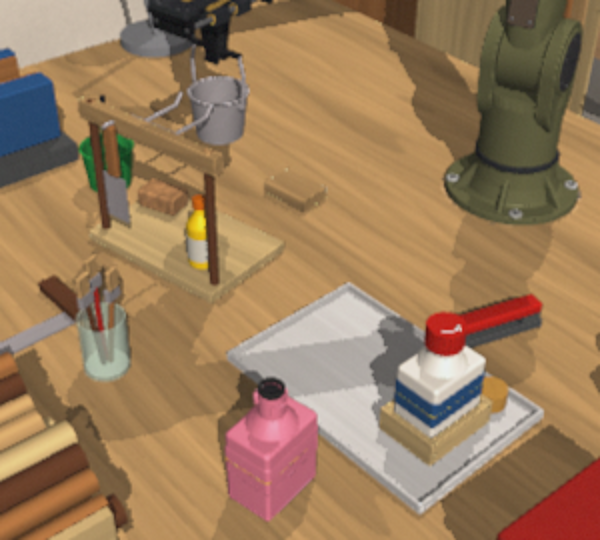

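The pail hangs in the gripper at about (220,105) in the crop, upright and clear of the hook. Carry it to the tray.

Call:
{"name": "jog_arm", "arguments": {"rows": [[1,0.003,-0.01,0,0,0,0],[1,0.004,-0.013,0,0,0,0],[1,0.005,-0.0155,0,0,0,0],[1,0.0055,-0.017,0,0,0,0],[1,0.006,-0.018,0,0,0,0],[1,0.006,-0.0185,0,0,0,0],[1,0.006,-0.0185,0,0,0,0],[1,0.006,-0.018,0,0,0,0],[1,0.006,-0.018,0,0,0,0],[1,0.006,-0.018,0,0,0,0],[1,0.006,-0.018,0,0,0,0],[1,0.006,-0.017,0,0,0,0]]}}

```text
time_s: 7.92
tool_pos: [0.4581, -0.0145, 0.4655]
tool_rot: [-180.0, 0.1, 13.0]
force: [0.3, 0.3, -2.7]
grip_width: 0.0088
```

Call:
{"name": "jog_arm", "arguments": {"rows": [[1,0.008,-0.017,0,0,0,0],[1,0.0085,-0.017,0,0,0,0],[1,0.0085,-0.017,0,0,0,0],[1,0.0085,-0.017,0,0,0,0],[1,0.0085,-0.017,0,0,0,0],[1,0.0085,-0.0165,0,0,0,0],[1,0.008,-0.016,0,0,0,0],[1,0.007,-0.0145,0,0,0,0],[1,0.006,-0.012,0,0,0,0],[1,0.004,-0.008,0,0,0,0],[1,0.002,-0.004,0,0,0,0],[1,0,0,0,0,0,0]]}}

```text
time_s: 8.92
tool_pos: [0.4989, 0.1545, 0.4659]
tool_rot: [180.0, 0.0, 13.0]
force: [0.0, -0.6, -1.9]
grip_width: 0.0089
```

Run:
```python
from h import *
np.set_printoptions(precision=4,suppress=True)
o=status.get_obs(); print(o['time_s'],o['tool_pos'],o['tool_rot'],o['force'],o['grip_width'])
plan([.507,.155,.33],13,10,1)
```

```text
8.9167 [0.4989 0.1545 0.4659] [179.9868   0.0287  12.9958] [ 0.0384 -0.6417 -1.9252] 0.008913592083503908
[[1, 0.0006, 0.0001, 0.0097, 0.0, 0.0, -0.0], [1, 0.0007, 0.0001, 0.0123, 0.0, 0.0, -0.0], [1, 0.0008, 0.0001, 0.0142, 0.0, 0.0, -0.0], [1, 0.0009, 0.0001, 0.0155, 0.0, 0.0, -0.0], [1, 0.001, 0.0002, 0.0162, 0.0, 0.0, -0.0], [1, 0.001, 0.0002, 0.0162, 0.0, 0.0, -0.0], [1, 0.0009, 0.0001, 0.0155, 0.0, 0.0, -0.0], [1, 0.0008, 0.0001, 0.0142, 0.0, 0.0, -0.0], [1, 0.0007, 0.0001, 0.0123, 0.0, 0.0, -0.0], [1, 0.0006, 0.0001, 0.0097, 0.0, 0.0, -0.0]] max step 0.016225215423687368
```

Call:
{"name": "jog_arm", "arguments": {"rows": [[1,0.0006,0,0.01,0,0,0],[1,0.0007,0,0.0125,0,0,0],[1,0.001,0,0.015,0,0,0],[1,0.001,0,0.0165,0,0,0],[1,0.001,0,0.0165,0,0,0],[1,0.001,0,0.0165,0,0,0],[1,0.001,0,0.0155,0,0,0],[1,0.0008,0,0.014,0,0,0],[1,0.0007,0,0.012,0,0,0],[1,0,0,0.008,0,0,0],[1,0,0,0.005,0,0,0],[1,0,0,0,0,0,0]]}}

```text
time_s: 9.92
tool_pos: [0.506, 0.155, 0.3235]
tool_rot: [180.0, 0.1, 12.9]
force: [0.5, 1.1, -2.3]
grip_width: 0.0085
```

Call:
{"name": "jog_arm", "arguments": {"rows": [[1,0,0,0.003,0,0,0],[1,0,0,0.003,0,0,0],[1,0,0,0.003,0,0,0],[1,0,0,0.002,0,0,0],[1,0,0,0.002,0,0,0],[1,0,0,0.001,0,0,0],[1,0,0,0,0,0,0],[1,0,0,0,0,0,0]]}}

```text
time_s: 10.58
tool_pos: [0.5064, 0.1554, 0.3107]
tool_rot: [-180.0, -0.0, 12.9]
force: [-0.3, 0.2, -2.1]
grip_width: 0.0091
```

Call:
{"name": "jog_arm", "arguments": {"rows": [[1,0,0,0.001,0,0,0],[1,0,0,0.001,0,0,0],[1,0,0,0.001,0,0,0],[1,0,0,0.001,0,0,0],[1,0,0,0,0,0,0],[1,0,0,0,0,0,0]]}}

```text
time_s: 11.08
tool_pos: [0.5068, 0.1554, 0.3079]
tool_rot: [-180.0, -0.1, 12.9]
force: [-0.9, -0.6, 5.4]
grip_width: 0.0087
```

Touchdown: the force changed from -2 to +5 N. Release and rise.

Call:
{"name": "jog_arm", "arguments": {"rows": [[0.5,0,0,0,0,0,0],[0.5,0,0,0,0,0,0],[0.5,0,0,0,0,0,0],[0.5,0,0,0,0,0,0],[0.5,0,0,-0.004,0,0,0],[0.5,0,0,-0.01,0,0,0],[0.5,0,0,-0.02,0,0,0],[0.5,0,0,-0.03,0,0,0],[0,0,0,-0.035,0,0,0],[0,0,0,-0.03,0,0,0],[0,0,0,0,0,0,0],[0,0,0,0,0,0,0]]}}

```text
time_s: 12.08
tool_pos: [0.5069, 0.1553, 0.4387]
tool_rot: [-179.9, -0.3, 12.9]
force: [0.0, 0.4, -0.9]
grip_width: 0.0627
```

Run:
```python
from h import *
np.set_printoptions(precision=4,suppress=True)
o=status.get_obs(); print(o['time_s'],o['tool_pos'],o['tool_rot'],o['force'],o['grip_width'],o['qpos'])
p,im,d=snap('wrist','w3.png')
for n,z in [('pail_grip',.144),('cap_centre',.169),('tray_spot',.004)]:
    for x in landmark_of('wrist',n)[:2]: r,c=x['position']; print(n,x['conf'],r,c,atz(p,(r,c),z))
p,im,d=snap('scene')
for n,z in [('pail_grip',.144),('pail_centre',.0765),('cap_centre',.155)]:
    for x in landmark_of('scene',n)[:2]: r,c=x['position']; print(n,x['conf'],r,c,atz(p,(r,c),z))
```

```text
12.0833 [0.5069 0.1553 0.4387] [-179.9277   -0.3091   12.9256] [ 0.0189  0.3833 -0.8997] 0.06271046412541832 [-37.544    2.4547  18.295   97.9766  -0.8222  79.3785  -6.1916]
pail_grip 0.84 234.5 315.1 [0.5036 0.1539 0.144 ]
pail_grip 0.68 267.4 351.9 [0.5097 0.1481 0.144 ]
pail_grip 0.62 185.2 234.3 [ 0.5214 -0.4189  0.144 ]
pail_centre 0.82 288.8 354.4 [0.5052 0.1565 0.0765]
pail_centre 0.71 202.6 234.1 [ 0.5252 -0.4271  0.0765]
cap_centre 0.91 296.7 401.0 [0.5033 0.3136 0.155 ]
```

View pics/w3.png

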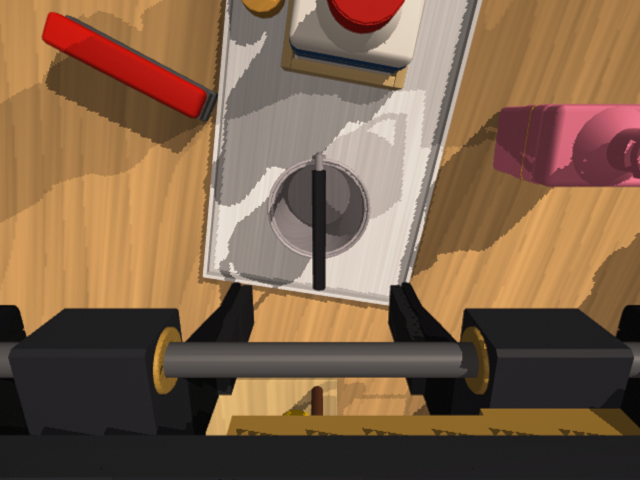

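The pail stands upright in the tray, grip bar along column 319, released. Go halfway to the cap and measure it close up.

Call:
{"name": "jog_arm", "arguments": {"rows": [[0,0,-0.008,0,0,0,1],[0,0,-0.012,0,0,0,1.5],[0,0,-0.014,0,0,0,2],[0,0,-0.014,0,0,0,2],[0,0,-0.013,0,0,0,2],[0,0,-0.01,0,0,0,2],[0,0,-0.005,0,0,0,1.5],[0,0,0,0,0,0,1],[0,0,0,0,0,0,0],[0,0,0,0,0,0,0]]}}

```text
time_s: 13.32
tool_pos: [0.4952, 0.2298, 0.4354]
tool_rot: [180.0, 0.0, -0.1]
force: [-0.1, -0.5, -0.0]
grip_width: 0.0875
```

Run:
```python
from h import *
np.set_printoptions(precision=4,suppress=True)
o=status.get_obs(); print(o['time_s'],o['tool_pos'],o['tool_rot'],o['grip_width'])
p,im,d=snap('wrist','w4.png'); hsv=cv2.cvtColor(im,cv2.COLOR_RGB2HSV)
for x in landmark_of('wrist','cap_centre')[:2]: r,c=x['position']; print(x['conf'],r,c,atz(p,(r,c),.155))
P=np.zeros(d.shape+(3,)); P[d>0]=cloud(p,d)
m=(P[...,2]>.163)&(P[...,2]<.18)&(hsv[...,1]>120)&((hsv[...,0]<8)|(hsv[...,0]>172))
Q=P[m]; print(len(Q),np.median(Q,0),cv2.minEnclosingCircle(Q[:,:2].astype(np.float32)), np.percentile(Q,[1,99],axis=0)); 
plan([.500,.3135,.35],0,10,0)
```

```text
13.3167 [0.4952 0.2298 0.4354] [179.968    0.0167  -0.0789] 0.08749665296390534
0.82 112.6 327.8 [0.4988 0.3137 0.155 ]
0.66 325.1 330.1 [0.5012 0.1614 0.155 ]
4673 [0.4986 0.3134 0.1686] ((0.49834296107292175, 0.31380555033683777), 0.02364705130457878) [[0.4764 0.2921 0.1664]
 [0.5202 0.3357 0.1702]]
[[0, 0.0003, -0.006, 0.0061, 0.0, -0.0, -0.01], [0, 0.0004, -0.0076, 0.0077, 0.0, -0.0, -0.01], [0, 0.0005, -0.0088, 0.009, 0.0, -0.0, -0.01], [0, 0.0005, -0.0096, 0.0098, 0.0, -0.0, -0.01], [0, 0.0005, -0.01, 0.0102, 0.0, -0.0, -0.01], [0, 0.0006, -0.01, 0.0102, 0.0, -0.0, -0.01], [0, 0.0005, -0.0096, 0.0098, 0.0, -0.0, -0.01], [0, 0.0005, -0.0088, 0.009, 0.0, -0.0, -0.01], [0, 0.0004, -0.0076, 0.0077, 0.0, -0.0, -0.01], [0, 0.0003, -0.006, 0.0061, 0.0, -0.0, -0.01]] max step 0.014296066099875165
```

Call:
{"name": "jog_arm", "arguments": {"rows": [[0,0.0003,-0.009,0.002,0,0,0],[0,0.0005,-0.014,0.006,0,0,0],[0,0.0005,-0.016,0.008,0,0,0],[0,0.0005,-0.016,0.008,0,0,0],[0,0.0005,-0.014,0.008,0,0,0],[0,0.0005,-0.01,0.006,0,0,0],[0,0.0005,-0.005,0.004,0,0,0],[0,0,0,0,0,0,0],[0,0,0,0,0,0,0]]}}

```text
time_s: 14.17
tool_pos: [0.4986, 0.3143, 0.3932]
tool_rot: [179.9, 0.0, -0.1]
force: [-0.3, -0.1, 0.2]
grip_width: 0.087
```

Call:
{"name": "jog_arm", "arguments": {"rows": [[0,0,0,0.006,0,0,0],[0,0,0,0.012,0,0,0],[0,0,0,0.014,0,0,0],[0,0,0,0.014,0,0,0],[0,0,0,0.012,0,0,0],[0,0,0,0.008,0,0,0],[0,0,0,0.005,0,0,0],[0,0,0,0,0,0,0],[0,0,0,0,0,0,0]]}}

```text
time_s: 14.92
tool_pos: [0.4986, 0.3144, 0.3228]
tool_rot: [-180.0, -0.0, -0.1]
force: [-0.5, 1.1, -0.2]
grip_width: 0.0873
```

Call:
{"name": "jog_arm", "arguments": {"rows": [[0.7,0,0,0,0,0,0],[0.7,0,0,0,0,0,0],[0.7,0,0,0,0,0,0],[0.7,0,0,0,0,0,0],[0.7,0,0,0,0,0,0],[0.7,0,0,0,0,0,0],[0.7,0,0,0,0,0,0],[0.7,0,0,0,0,0,0]], "grip_force": 45}}

```text
time_s: 15.58
tool_pos: [0.499, 0.3143, 0.3228]
tool_rot: [-180.0, -0.1, -0.1]
force: [2.3, 0.7, -1.1]
grip_width: 0.0464
```

Cap gripped (46.4 mm). Press down.

Call:
{"name": "jog_arm", "arguments": {"rows": [[1,0,0,0.001,0,0,0],[1,0,0,0.001,0,0,0],[1,0,0,0.001,0,0,0],[1,0,0,0.001,0,0,0],[1,0,0,0.001,0,0,0],[1,0,0,0.001,0,0,0],[1,0,0,0,0,0,0],[1,0,0,0,0,0,0]]}}

```text
time_s: 16.25
tool_pos: [0.4992, 0.3144, 0.3187]
tool_rot: [-179.9, -0.1, -0.1]
force: [-0.8, -1.1, 8.5]
grip_width: 0.0465
```

Call:
{"name": "jog_arm", "arguments": {"rows": [[1,0,0,0.001,0,0,0],[1,0,0,0.001,0,0,0],[1,0,0,0.001,0,0,0],[1,0,0,0,0,0,0],[1,0,0,0,0,0,0]]}}

```text
time_s: 16.67
tool_pos: [0.4992, 0.3144, 0.3163]
tool_rot: [-179.9, -0.1, -0.1]
force: [-1.9, -2.0, 11.1]
grip_width: 0.0462
```

Call:
{"name": "jog_arm", "arguments": {"rows": [[1,0,0,0.0005,0,0,-2],[1,0,0,0,0,0,-3],[1,0,0,0,0,0,-4],[1,0,0,0,0,0,-4],[1,0,0,0,0,0,-4],[1,0,0,0,0,0,-4],[1,0,0,0,0,0,-4],[1,0,0,0,0,0,-3],[1,0,0,0,0,0,-2],[1,0,0,0,0,0,0]]}}

```text
time_s: 17.5
tool_pos: [0.4991, 0.315, 0.3161]
tool_rot: [-179.9, -0.2, 30.0]
force: [-0.6, -1.8, 11.4]
grip_width: 0.0465
```

Run:
```python
from h import *
np.set_printoptions(precision=4,suppress=True)
o=status.get_obs(); print(o['tool_pos'],o['tool_rot'],o['force'],o['wrist_torque'],o['grip_width'])
```

```text
[0.4991 0.315  0.3161] [-179.9413   -0.2322   30.0237] [-0.5917 -1.779  11.4331] [-0.2679  0.2983  0.0878] 0.046515740723229324
```

Call:
{"name": "jog_arm", "arguments": {"rows": [[1,0,0,0,0,0,-3],[1,0,0,0,0,0,-4],[1,0,0,0,0,0,-4],[1,0,0,0,0,0,-4],[1,0,0,0,0,0,-4],[1,0,0,0,0,0,-4],[1,0,0,0,0,0,-4],[1,0,0,0,0,0,-3],[1,0,0,0,0,0,-3],[1,0,0,0,0,0,-1],[1,0,0,0,0,0,0]]}}

```text
time_s: 18.42
tool_pos: [0.4989, 0.3149, 0.3161]
tool_rot: [179.9, -0.2, 64.0]
force: [-2.2, -0.9, 12.7]
grip_width: 0.0462
```

Run:
```python
from h import *
np.set_printoptions(precision=4,suppress=True)
o=status.get_obs(); print(o['tool_pos'],o['tool_rot'],o['force'],o['wrist_torque'],o['grip_width'])
p,im,d=snap('top')
cv2.imwrite('pics/t3.png',cv2.resize(im[195:310,180:340,::-1],None,fx=4,fy=4,interpolation=cv2.INTER_CUBIC))
```

```text
[0.4989 0.3149 0.3161] [179.9294  -0.1968  63.9866] [-2.2366 -0.9296 12.708 ] [-0.3319  0.3966  0.032 ] 0.04619368463370237
```

Turned 64° with no rise in torque. Now a slow test lift while watching the force.

Call:
{"name": "jog_arm", "arguments": {"rows": [[1,0,0,-0.0015,0,0,0],[1,0,0,-0.0015,0,0,0],[1,0,0,-0.0015,0,0,0],[1,0,0,-0.0015,0,0,0],[1,0,0,-0.0015,0,0,0],[1,0,0,-0.0015,0,0,0],[1,0,0,-0.0015,0,0,0],[1,0,0,-0.0015,0,0,0],[1,0,0,0,0,0,0]]}}

```text
time_s: 19.22
tool_pos: [0.4983, 0.3143, 0.3248]
tool_rot: [-180.0, 0.0, 63.9]
force: [-0.2, 1.8, 0.6]
grip_width: 0.0466
```

Call:
{"name": "jog_arm", "arguments": {"rows": [[1,0,0,-0.001,0,0,0],[1,0,0,-0.0015,0,0,0],[1,0,0,-0.0015,0,0,0],[1,0,0,-0.002,0,0,0],[1,0,0,-0.002,0,0,0],[1,0,0,-0.002,0,0,0],[1,0,0,0,0,0,0]]}}

```text
time_s: 19.8
tool_pos: [0.4987, 0.3145, 0.3358]
tool_rot: [180.0, -0.1, 63.9]
force: [-0.1, 0.5, -0.6]
grip_width: 0.0465
```

The cap is free (only its own weight on the wrist). Raise it.

Call:
{"name": "jog_arm", "arguments": {"rows": [[1,0,0,-0.003,0,0,0],[1,0,0,-0.005,0,0,0],[1,0,0,-0.007,0,0,0],[1,0,0,-0.008,0,0,0],[1,0,0,-0.008,0,0,0],[1,0,0,-0.008,0,0,0],[1,0,0,-0.007,0,0,0],[1,0,0,-0.006,0,0,0],[1,0,0,-0.003,0,0,0],[1,0,0,0,0,0,0],[1,0,0,0,0,0,0],[1,0,0,0,0,0,0]]}}

```text
time_s: 20.8
tool_pos: [0.4984, 0.3143, 0.3897]
tool_rot: [-180.0, 0.0, 63.9]
force: [-0.2, 0.7, -0.5]
grip_width: 0.0462
```

Run:
```python
from h import *
np.set_printoptions(precision=4,suppress=True)
o=status.get_obs(); print(o['time_s'],o['tool_pos'],o['tool_rot'],o['force'],o['grip_width'])
p,im,d=snap('scene'); cv2.imwrite('pics/s4.png',cv2.resize(im[200:420,290:510,::-1],None,fx=2.7,fy=2.7))
for n,z in [('pail_centre',.0765),('pail_grip',.144),('cap_centre',.211),('bottle_mouth',.16),('wax_tin',.004),('glue',.018),('brush_jar',0),('stapler',0),('offcut',0)]:
    for x in landmark_of('scene',n)[:2]: r,c=x['position']; print(n,x['conf'],r,c,atz(p,(r,c),z))
```

```text
20.8 [0.4984 0.3143 0.3897] [-179.9765    0.044    63.9293] [-0.2431  0.6766 -0.4817] 0.04619304353069258
pail_centre 0.69 202.5 233.8 [ 0.5256 -0.4283  0.0765]
pail_centre 0.57 288.3 354.2 [0.5043 0.1547 0.0765]
pail_grip 0.8 267.5 356.1 [0.5016 0.155  0.144 ]
pail_grip 0.64 186.4 227.7 [ 0.5423 -0.425   0.144 ]
cap_centre 0.54 276.4 401.6 [0.5025 0.3075 0.211 ]
bottle_mouth 0.95 323.9 314.4 [0.7194 0.2645 0.16  ]
bottle_mouth 0.85 301.4 529.5 [0.2893 0.5105 0.16  ]
wax_tin 0.74 330.3 423.9 [0.4151 0.328  0.004 ]
wax_tin 0.18 288.0 355.3 [0.4415 0.0921 0.004 ]
glue 0.69 261.9 282.9 [ 0.5427 -0.1212  0.018 ]
glue 0.62 324.6 368.7 [0.5226 0.2351 0.018 ]
brush_jar 0.63 309.5 234.2 [ 0.7553 -0.0464  0.    ]
brush_jar 0.39 267.2 355.2 [0.3739 0.0152 0.    ]
stapler 0.81 298.4 423.3 [ 0.3195  0.2395 -0.    ]
offcut 0.94 226.7 326.8 [ 0.3006 -0.2126  0.    ]
```

View pics/s4.png

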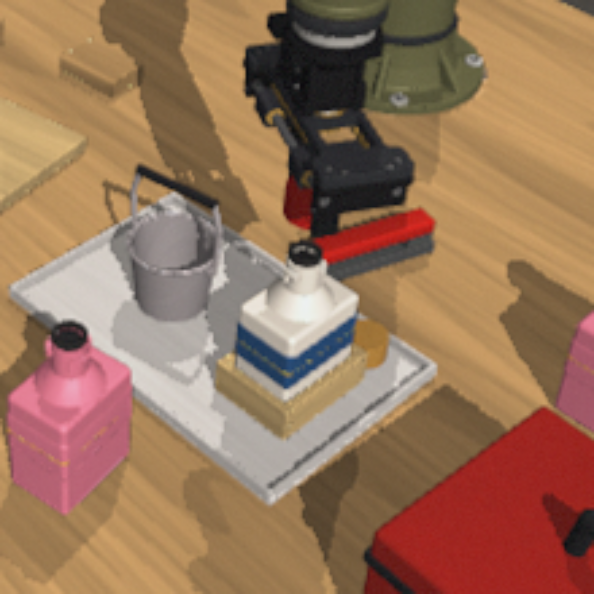

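The crop shows the open black bottle mouth at (305,255), with the bottle seated in its holder. The red cap is held above it at (300,200), and the pail is upright at (175,265). The bystanders are where they were.

```bash
python3 -c "
from h import *
print(env.sign_off())"
```

```text
the job is handed in; nothing more can be done
None
```

The brush cleaner is ready to pour and the job is handed in, at about 21 s of the 54 s allowed. The hand-in gives no verdict, so this rests on my last checks.

**What I did:**
- **Pail:** I lifted it off the double hook and drew it out clear of the prongs. I set it down in the free half of the tray, with touchdown at about 5 N, and let go.
- **Cap:** I pressed it down about 6.5 mm at about 12 N, turned it 64° anticlockwise and lifted it straight off.

**What the last checks showed:**
- **Pail:** it stands upright at about (0.504, 0.155), within about 5 mm of my estimate of the tray spot.
- **Cap:** it is held level at an opening of 46 mm, about 60 mm above the mouth and over it. The wrist carries only about the cap's own weight.
- **Bottle:** it looks seated and upright in its holder. The network found only the two pink look-alikes in the final picture, not this bottle, so I checked it by eye.
- **Bystanders:** the wax tin, glue and brush jar were found within about 15 mm of their first positions, roughly the measuring scatter. The stapler and offcut were found about where they stood in the first picture. I did not measure the sanding block or try square at the end, but nothing came near them.

No check failed.

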